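# Extend and lock the humidity-probe mast on the soap curing bench

### The arm

A 6-joint arm with a two-finger parallel gripper is mounted at the origin on the work surface. World frame = base frame: x ahead of the robot, y to its left, z up, the work surface at z = 0. Lengths are in mm, angles in degrees, forces in N, time in s.
With the tool pointing down it reaches from about 325 to 925 mm from the base axis. Payload 3.1 kg.
Tool frame: the origin (TCP) lies at the very end of the fingers, on their centre line; the grasp point (between the pads) lies grasp_offset behind it (grasp_offset is the distance from the TCP to the grasp point, in mm); z points along the fingers, y is the line along which they close (so a half turn about z gives the same grasp; the last joint's range is limited). The gripper opens to 85 mm and grips with 20 to 120 N. Pads are 22 mm wide; open, the fingers measure 114 mm over their backs; the gripper's body (76 mm by 85 mm) begins 54 mm behind the grasp point. The pads swing forward as they close: fully open they stand 13 mm farther back than shut.
Start: joints at [58.144, 12.427, 92.441, -0, 75.132, -6.429], TCP at [268.343, 564.474, 231.3] pointing down, gripper open.
Joint ranges: [-157.48, 157.48], [-44.54, 120.13], [17.64, 146.25], [-64.5, 244.5], [7.68, 150.69], [-147.95, 147.95]. Speed limits (degrees/s): [159.86, 159.86, 180, 180, 180, 180].

### API

Orientations are given as [roll, pitch, yaw] about the fixed x, y, z axes, in that order (R = Rz(yaw) Ry(pitch) Rx(roll)).
In Python, from station import * gives the robot as it stands. Calls block until the motion is done:
- goto(position, orientation): joint-space move of the TCP to a pose.
- move_l(position, attitude=None, speed=150): straight line of the TCP; attitude=None keeps the orientation; speed is the mean speed in mm/s.
- move_j(angles): joint-space move.
- grip(opening, squeeze=None): finger opening in mm; squeeze is the grip in N (None keeps the last); returns when the fingers have stopped.
- wait(seconds).
- solve_ik(position, orientation): joint angles nearest the present ones, or None.
- get_obs(): the state.
- get_image(name): name is "scene" or "top" or "wrist"; returns the picture (400x640x3 uint8, red, green, blue); there is no depth.
- get_calibration(name): a dict with "fx", "fy", "cx", "cy" (pixels), "R" (3x3) and "t" (3): a world point X has camera coordinates R X + t; the wrist camera has in their place "mount" (4x4, takes a point from camera to tool coordinates, whose origin is the TCP and whose axes are the flange's). Camera axes: x right, y down, z forward; pixel columns grow to the right and rows downward; lengths in mm; the calibration is good to about 2 mm. A picture is of the moment at which its call begins: read the wrist's pose just before it. get_calibration takes no time and is no camera call.
A pose or a line that the arm cannot do raises Unreachable and nothing moves.
- sign_off(): hands the job in; it is judged then, once.
Trained networks look in the newest picture that a camera, given by its name, has taken for a name from the list of things; names that differ only in an ending like _2 or _b are one class to them, and where a whole thing is asked for, a point or a joint stands for the part that bears it (a point fixed in the world has none). Each returns a list of dicts, best first, with "score" (0 to 1); they miss things now and then, are a little off and sometimes report something else, mostly with a low value. They report only what shows in the picture. A call takes as long as a camera call.
- spot_in(name, camera): "extent" ([centre column, centre row, width, height] in pixels, round what is visible of it).
- regions_of(name, camera): "region" (400x640 bool, what is visible of it) and "extent" ([centre column, centre row, width, height] in pixels, round what is visible of it).
The state is a dict: "t": time; "joint_pos": joint angles; "qvel": joint speeds; "effort": joint torques, N m; "tcp_pos": TCP position; "ee_rot": TCP orientation; "wrist_force": force on the tool from outside, world axes, zero at the start; "moment": the same for the moment, N m; "grip_width": finger opening in mm; "grip_force": force on a finger pad.
Only numpy, scipy, OpenCV 4.12 (cv2) and the standard library are available. Lean on these libraries where they do the work, as an engineer would, in place of code of your own. Each camera call takes 0.05 s, during which the arm holds its last target. There are 200 camera calls.

### The job

The humidity-probe mast on the curing bench is locked down at its short length. Take it by the wing grip on its top, twist it anticlockwise (seen from above) to unlock it, draw it up until you feel its end stop, then twist it back clockwise so that it is locked at full length, and let go. Feel your way gently: do not force it against its track or stop, do not let the mast drop, and leave the soap bars and other things around it where they are.

Things in the scene. Friction and masses are not known exactly. Their poses are not given: they have to be found in the camera images.
- stand: Fixed stand: dark steel base plate 130 x 130 x 14 mm with an upright round aluminium sleeve, 76 mm across, at its centre. Origin: centre of the plate's underside on the table, on the mast's axis; z up; x is the direction in which the wing grip's long side lies at twist 0 (locked). A small black tab on the sleeve's top ring points along x.
- sleeve_top (a point): Centre of the sleeve's top, 160 mm above the table, on the mast's axis. The track is hidden in the sleeve: a steel pin of the mast, 24 mm off the axis, runs in it. Pushing that pin against track or stop with more than 25 N (0.6 N m of twist) damages it.
- mast: Head of the telescoping section: black wing grip (60 mm long along its x, 14 mm thick along y, 50 mm high) on a white probe disc (48 mm across, 20 mm high, right below the wing). Origin: centre of the wing, on the mast's axis, 217 mm above the table when fully down. z up. It only slides and turns about the upright axis. Mass 0.3 to 0.5 kg; it sinks by its own weight when unlocked and not held.
- mast_lift (a joint): Height of the telescoping section above its lowest position, m; 0 at the start. The end stop is a hidden rubber buffer (5 N per mm) met somewhere between 0.068 and 0.103, unlike from stand to stand. The mast can be twisted back to lock only in the last 3 mm below the buffer or lightly pressed on it; locked, it rests 3 mm below where the buffer is met. Sliding rubs with 1 N.
- mast_twist (a joint): Twist of the telescoping section against the stand, rad, growing anticlockwise seen from above. Starts locked (0 to 0.1). It slides freely at 0.78 to 1.02 (0.9 is the middle; a wall stops it at 1.02). Locked is 0.2 or less (end wall at -0.1). Between these it turns only when right down (lift below 0.004) or right up. Turning needs 0.05 N m.
- bar1: Loose soap bar standing on edge beside the stand, 30 x 58 x 80 mm; leave alone. Origin: centre of its underside.
- bar2: Loose dark soap bar, same size, on the other side of the stand; leave alone. Origin: centre of its underside.
- bar3: Loose soap bar, same size, on the far side of the stand; leave alone. Origin: centre of its underside.
- jar: Loose round jar, 70 mm across, 85 mm high; leave alone. Origin: centre of its underside.
- spray: Loose bottle, 60 mm across, 150 mm high; leave alone. Origin: centre of its underside.
- scraper: Spatula lying on the table; leave alone. Origin: centre of its underside.
- brush: Brush lying on the table; leave alone. Origin: centre of its underside.

How it is judged (in metres and radians):
On the way, in this order (a step that is already met when the one before it is completed fails the run):
1. the mast is twisted to its unlocked position while down (value of joint mast_twist above 0.7 rad and value of joint mast_lift below 0.02 m), for 0.05 s.
2. the unlocked mast is drawn up to at least 60 mm (value of joint mast_twist above 0.6 rad and value of joint mast_lift above 0.06 m), for 0.05 s.
At the end, for the whole second after the job is handed in: The mast stands at full length (lift over 60 mm), twisted back to within 0.25 rad of its locked position, released and at rest (value of joint mast_lift above 0.06 m and value of joint mast_twist below 0.25 rad and linear speed of mast below 0.01 m/s and angular speed of mast below 0.1 rad/s); the robot touches nothing.
It fails at once if the mast was forced against its track or stop (over 25 N) (contact force between mast and stand above 25 N).
It fails at once if the mast was dropped (sinking faster than 0.6 m/s) (velocity of joint mast_lift below -0.6 m/s).
It fails at once if a soap bar or another bystander was moved more than 20 mm (distance of any of bar1, bar2, bar3, jar, spray, scraper, brush from where it was at the start of the episode above 0.02 m).
It also fails if it takes over 56 s, if anything falls off the work surface, if the arm or the gripper's body presses on something with over 40 N, if the wrist force passes 120 N, or if a joint passes its speed limit or range.

## Working session

There is one attempt and no reset: what is moved stays moved. The work goes in short steps, each a Python script; the robot and the scene stay as the last script left them, time stands still between calls to the robot, and variables do not carry over. Pictures are saved under pics/ and viewed, at most 10 in all, crops included, and the job is handed in when it is done.

```bash
mkdir -p pics; ls; python3 - <<'E'
from station import *
import cv2,numpy as np
o=get_obs();print({k:np.round(v,2).tolist() for k,v in o.items()})
try: print(grasp_offset)
except Exception as e: print(e)
for c in("scene","top"):
    im=get_image(c);cv2.imwrite(f"pics/{c}0.png",im[:,:,::-1])
    k=get_calibration(c);print(c,{a:np.round(b,3).tolist() for a,b in k.items()})
    for n in("mast","stand","bar1","bar2","bar3"):
        print(n,[(round(d["score"],2),np.round(d["extent"]).tolist()) for d in spot_in(n,c)[:3]])
E
```

```text
pics
{'t': 0.0, 'joint_pos': [58.14, 12.48, 92.53, 0.0, 75.13, -6.43], 'qvel': [0.05, 0.06, -0.09, 0.07, 0.0, -0.01], 'effort': [-0.0, -39.68, -30.39, -0.0, 0.01, 0.0], 'tcp_pos': [267.88, 563.75, 229.95], 'ee_rot': [-179.86, -0.02, 154.57], 'wrist_force': [-0.75, 0.77, -0.52], 'moment': [-0.08, -0.02, -0.03], 'grip_force': 0.0, 'grip_width': 85.69}
18.700000000000003
scene {'fx': 401.45, 'fy': 401.45, 'cx': 322.237, 'cy': 196.208, 'R': [[-0.056, 0.998, 0.019], [0.524, 0.045, -0.85], [-0.85, -0.038, -0.526]], 't': [27.433, -151.112, 1782.537]}
mast [(0.67, [322.0, 176.0, 15.0, 22.0])]
stand [(0.56, [321.0, 218.0, 49.0, 59.0])]
bar1 [(0.82, [332.0, 244.0, 17.0, 32.0]), (0.78, [361.0, 220.0, 20.0, 23.0]), (0.71, [286.0, 227.0, 19.0, 24.0])]
bar2 [(0.82, [332.0, 244.0, 17.0, 32.0]), (0.78, [361.0, 220.0, 20.0, 23.0]), (0.71, [286.0, 227.0, 19.0, 24.0])]
bar3 [(0.82, [332.0, 244.0, 17.0, 32.0]), (0.78, [361.0, 220.0, 20.0, 23.0]), (0.71, [286.0, 227.0, 19.0, 24.0])]
top {'fx': 459.37, 'fy': 459.37, 'cx': 324.616, 'cy': 194.175, 'R': [[-0.008, -1.0, 0.0], [-0.992, 0.007, -0.124], [0.124, -0.001, -0.992]], 't': [10.119, 582.338, 1384.033]}
mast [(0.59, [327.0, 212.0, 19.0, 23.0]), (0.49, [366.0, 206.0, 23.0, 17.0])]
stand [(0.61, [329.0, 220.0, 57.0, 50.0]), (0.55, [212.0, 255.0, 49.0, 55.0])]
bar1 [(0.53, [367.0, 206.0, 25.0, 12.0]), (0.5, [290.0, 224.0, 20.0, 24.0])]
bar2 [(0.53, [367.0, 206.0, 25.0, 12.0]), (0.5, [290.0, 224.0, 20.0, 24.0])]
bar3 [(0.53, [367.0, 206.0, 25.0, 12.0]), (0.5, [290.0, 224.0, 20.0, 24.0])]
```

```bash
cat > h.py <<'E'
from station import *
import numpy as np,cv2
def ray(c,u,v,z):
    k=get_calibration(c);R=np.array(k["R"]);t=np.array(k["t"])
    C=-R.T@t;d=R.T@np.array([(u-k["cx"])/k["fx"],(v-k["cy"])/k["fy"],1])
    return C+d*(z-C[2])/d[2]
E
python3 - <<'E'
from h import *
print(ray("top",327,212,232),ray("top",329,220,5),ray("scene",322,176,207))
a=cv2.imread("pics/top0.png")[150:290,230:430];b=cv2.imread("pics/scene0.png")[140:280,240:400]
cv2.imwrite("pics/a.png",cv2.resize(a,None,fx=4,fy=4,interpolation=2));cv2.imwrite("pics/b.png",cv2.resize(b,None,fx=4,fy=4,interpolation=2))
E
```

```text
[5.10235589e+02 5.78516651e-02 2.32000000e+02] [504.53319156  -7.45280709   5.        ] [505.00413642  -3.9343233  207.        ]
```

View pics/a.png

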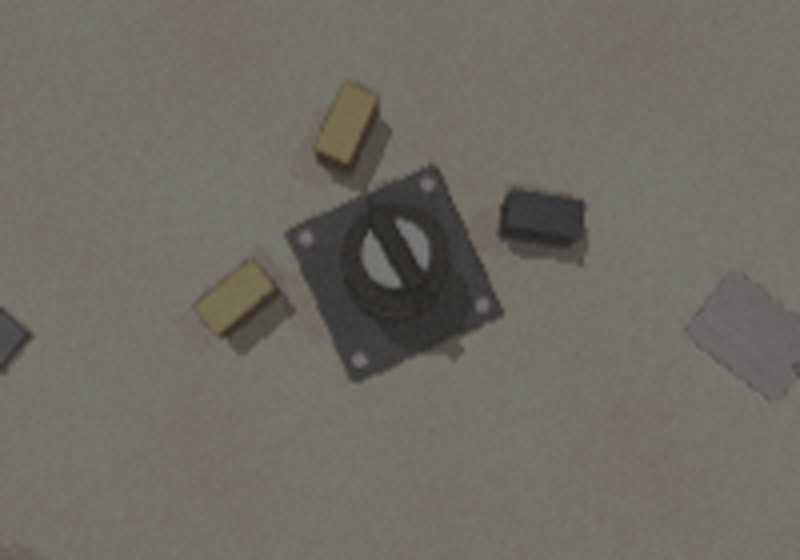

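View pics/b.png

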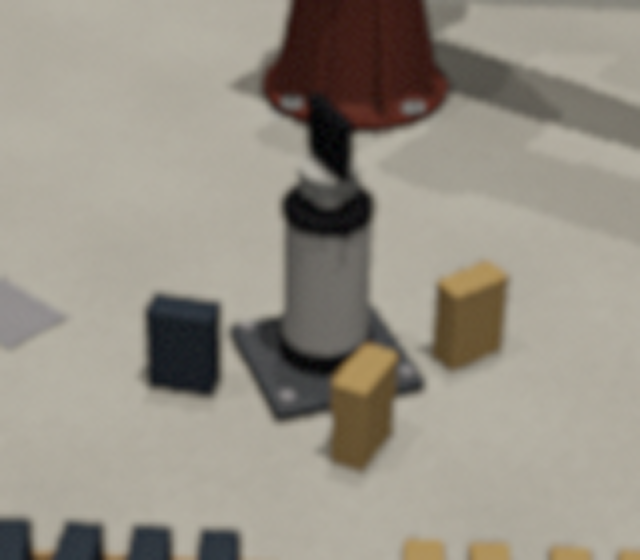

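```bash
python3 - <<'E'
from h import *
p=[268,564,340]
move_l(p,speed=200)
goto([508,-2,340],[180,0,27]);wait(.3)
o=get_obs();print(o["t"],o["tcp_pos"],o["ee_rot"],o["joint_pos"],o["wrist_force"],o["moment"])
for y in(27,85):print(solve_ik([508,-2,320],[180,0,y]))
im=get_image("wrist");cv2.imwrite("pics/w1.png",im[:,:,::-1])
k=get_calibration("wrist");print(k)
print([(d["score"],d["extent"]) for d in spot_in("mast","wrist")])
E
```

```text
3.7917 [508.04464489  -1.58059722 339.97380445] [-1.79997104e+02  1.96192521e-03  2.70483962e+01] [-8.09855344e+00 -6.13005387e+00  1.00303816e+02  1.24202635e-03
  8.58295092e+01  5.48529600e+01] [0.27121659 0.95632126 0.4642794 ] [0.04528413 0.03145214 0.00647187]
[-8.14579936e+00 -5.61091124e+00  1.01910322e+02 -2.54444375e-14
  8.37005890e+01  5.48542006e+01]
[ -8.14579936  -5.61091124 101.91032227   0.          83.70058897
  -3.14579936]
{'fx': 317.8550838719631, 'fy': 317.8550838719631, 'cx': 321.7753154642787, 'cy': 197.71089373817324, 'mount': array([[ 2.29826886e-04, -9.62529632e-01, -2.71176426e-01,
         6.85016433e+01],
       [ 9.99999910e-01,  1.24305816e-04,  4.06299456e-04,
        -1.51915623e+00],
       [-3.57366460e-04, -2.71176495e-01,  9.62529574e-01,
        -1.41394496e+02],
       [ 0.00000000e+00,  0.00000000e+00,  0.00000000e+00,
         1.00000000e+00]])}
[(0.87, [324.4, 193.9, 49.3, 82.2])]
```

View pics/w1.png

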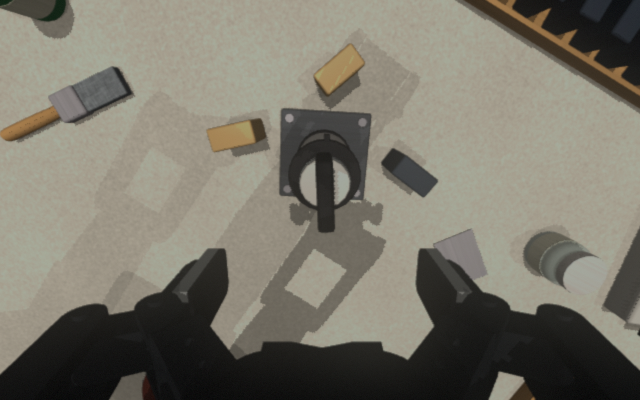

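```bash
python3 - <<'E'
from h import *
k=get_calibration("wrist");M=k["mount"];o=get_obs()
from scipy.spatial.transform import Rotation as Ro
Rw=Ro.from_euler("xyz",o["ee_rot"],degrees=True).as_matrix()
def wray(u,v,z):
    d=Rw@M[:3,:3]@np.array([(u-k["cx"])/k["fx"],(v-k["cy"])/k["fy"],1]);C=Rw@M[:3,3]+o["tcp_pos"]
    return C+d*(z-C[2])/d[2]
for q in [(283,108),(371,113),(279,195),(365,200)]:print("plate",wray(*q,14).round(1))
for q in [(323.5,154),(326,230)]:print("wing",wray(*q,242).round(1))
im=cv2.imread("pics/w1.png")[95:245,265:385];cv2.imwrite("pics/w1c.png",cv2.resize(im,None,fx=4,fy=4,interpolation=2))
E
```

```text
plate [543.7  79.6  14. ]
plate [594.3 -34.7  14. ]
plate [425.3  30.7  14. ]
plate [478.  -89.9  14. ]
wing [539.4  14.4 242. ]
wing [485.8 -15.3 242. ]
```

View pics/w1c.png

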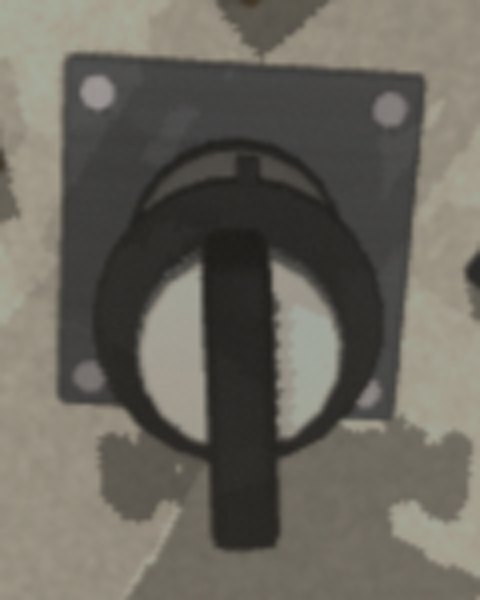

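```bash
cat >> h.py <<'E'
def rd(n=4):
    F=[];M=[]
    for _ in range(n):
        o=get_obs();F.append(o["wrist_force"]);M.append(o["moment"]);wait(.02)
    return o,np.mean(F,0),np.mean(M,0)
def show(tag,o,F,M):
    print(tag,"t%.2f"%o["t"],o["tcp_pos"].round(2),"yaw%.2f"%o["ee_rot"][2],"F",F.round(1),"M",M.round(2),"g%.1f/%.1f"%(o["grip_width"],o["grip_force"]),flush=True)
E
python3 - <<'E'
from h import *
goto([511,-1.5,330],[180,0,29]);move_l([511,-1.5,203],speed=150);wait(.2)
show("down",*rd())
grip(26,20);show("26",*rd())
for w in(20,18,16,15):
    grip(w);r=rd();show(w,*r)
    if np.hypot(*r[1][:2])>8:break
E
```

```text
down t5.39 [511.64  -1.58 204.02] yaw29.00 F [-0.5 -0.1  0.6] M [ 0.02  0.01 -0.03] g85.7/0.0
26 t6.06 [510.97  -1.49 202.94] yaw29.00 F [-0.1  0.3 -0.5] M [-0.01  0.   -0.  ] g26.0/0.0
20 t6.36 [511.    -1.5  202.99] yaw29.00 F [ 0.2 -0.2  0.1] M [-0.01 -0.    0.02] g19.9/0.0
18 t6.64 [511.02  -1.51 203.02] yaw29.00 F [-0.4 -0.2  0.1] M [ 0.02 -0.02  0.02] g18.0/0.0
16 t6.92 [511.02  -1.56 203.  ] yaw29.00 F [-0.  -0.   0.2] M [-0.05 -0.02  0.01] g15.9/0.1
15 t7.21 [511.13  -1.74 203.03] yaw29.00 F [ 0.8 -0.9 -0.2] M [-0.19 -0.08  0.02] g15.3/0.7
```

```bash
python3 - <<'E'
from h import *
grip(10,28);wait(.2);show("grip",*rd())
im=get_image("wrist")
E
```

```text
grip t7.69 [511.22  -1.82 203.13] yaw29.00 F [ 1.2 -2.6 -0.4] M [-0.57 -0.24  0.06] g13.9/28.6
```

```bash
cat >> h.py <<'E'
def step(p,yaw,speed=40,n=3,k=.08,lim=12):
    """move to p/yaw, then ease p in xy along the measured side force"""
    move_l(p,[180,0,yaw],speed=speed);o,F,M=rd(n)
    p=np.array(p,float);p[:2]+=np.clip(k*F[:2],-.6,.6)
    if np.hypot(*F[:2])>lim or abs(M[2])>.4: show("STOP",o,F,M);raise SystemExit
    return p,o,F,M
E
python3 - <<'E'
from h import *
p=np.array([511,-1.5,203.]);yaw=29
while yaw<75.5:
    yaw=min(yaw+3,75.5);p,o,F,M=step(p,yaw);show("tw",o,F,M)
np.save("p.npy",[*p,yaw])
E
```

```text
tw t8.04 [511.16  -1.7  203.12] yaw31.94 F [ 1.7 -3.3 -0.3] M [-0.65 -0.24  0.08] g13.6/28.6
tw t8.34 [511.17  -1.73 203.12] yaw34.92 F [ 0.9 -2.6  0.8] M [-0.61 -0.2   0.05] g13.7/28.7
tw t8.64 [511.18  -1.78 203.12] yaw37.90 F [ 0.7 -2.   1. ] M [-0.44 -0.11  0.05] g13.8/28.9
tw t8.94 [511.2   -1.85 203.1 ] yaw40.90 F [-0.3 -1.1  1.6] M [-0.29 -0.04  0.08] g13.9/29.0
tw t9.24 [511.18  -1.91 203.1 ] yaw43.90 F [ 0.  -0.3  1.8] M [-0.09  0.01  0.04] g13.8/29.1
tw t9.54 [511.13  -1.93 203.06] yaw46.90 F [-0.2  0.1  2.7] M [0.02 0.13 0.05] g13.5/29.1
tw t9.84 [511.14  -1.97 203.06] yaw49.90 F [-0.2  1.   3.1] M [0.18 0.21 0.03] g13.6/29.2
tw t10.14 [511.1   -1.92 203.06] yaw52.90 F [-1.1  0.5  3.9] M [0.23 0.26 0.04] g13.5/29.3
tw t10.44 [511.05  -1.97 203.06] yaw55.89 F [-1.2  1.3  3.8] M [0.31 0.34 0.05] g13.9/29.3
tw t10.74 [510.98  -1.91 203.07] yaw58.90 F [-1.1  1.2  4.4] M [0.38 0.43 0.05] g13.4/29.4
tw t11.04 [510.92  -1.87 203.08] yaw61.90 F [-1.7  1.2  4.9] M [ 0.39  0.42 -0.  ] g13.7/29.4
tw t11.34 [510.78  -1.8  203.06] yaw64.92 F [-1.1  0.7  5. ] M [0.35 0.43 0.06] g13.3/29.4
tw t11.64 [510.73  -1.77 203.08] yaw67.92 F [-1.1  1.6  4.5] M [0.36 0.43 0.05] g13.6/29.4
tw t11.94 [510.6   -1.7  203.06] yaw70.92 F [-1.6  1.1  4.7] M [0.34 0.44 0.06] g13.6/29.4
tw t12.24 [510.51  -1.66 203.07] yaw73.92 F [-1.5  0.6  5.1] M [0.31 0.44 0.05] g13.5/29.4
tw t12.54 [510.42  -1.6  203.06] yaw75.43 F [-1.5  0.9  5.1] M [0.29 0.41 0.04] g13.7/29.4
```

```bash
python3 - <<'E'
from h import *
*p,yaw=np.load("p.npy");p=np.array(p)
z0=203.;lift=0;base=[];
while lift<108:
    d=1 if lift<5 else (6 if lift<60 else 1)
    lift+=d;p[2]=z0+lift
    p,o,F,M=step(p,yaw,speed=40,n=2 if lift>60 else 3)
    if lift<8 or d==6 or lift%4==0: show("L%d"%lift,o,F,M)
    if 10<lift<=60: base.append(F[2])
    b=np.median(base) if base else -6
    if F[2]<b-5 or F[2]<-14: show("stop? L%d b%.1f"%(lift,b),o,F,M);break
np.save("p.npy",[*p,yaw])
wait(.2);show("end",*rd(8))
E
```

```text
L1 t12.84 [510.09  -1.53 203.11] yaw75.47 F [ 0.7  0.4 -1. ] M [ 0.11 -0.08 -0.01] g14.2/28.5
L2 t13.14 [509.94  -1.48 203.99] yaw75.48 F [ 1.3  0.4 -5. ] M [-0.   -0.34 -0.04] g13.6/27.9
L3 t13.44 [510.08  -1.44 205.75] yaw75.50 F [ 1.  -0.5 -5.1] M [-0.02 -0.16 -0.06] g13.6/27.9
L4 t13.74 [510.21  -1.39 207.  ] yaw75.50 F [-0.4 -0.7 -4.6] M [-0.05  0.03 -0.04] g14.0/28.1
L5 t14.04 [510.26  -1.43 208.05] yaw75.50 F [-0.3 -0.7 -3.7] M [-0.01  0.11 -0.01] g13.7/28.1
L11 t14.39 [510.42  -1.46 214.6 ] yaw75.50 F [-0.6  0.1 -3.2] M [ 0.04  0.37 -0.06] g13.7/28.3
L17 t14.74 [510.41  -1.45 220.44] yaw75.50 F [-1.6  0.5 -2.8] M [ 0.05  0.36 -0.05] g13.7/28.4
L23 t15.09 [510.36  -1.46 226.45] yaw75.50 F [-1.4  0.4 -2.9] M [ 0.06  0.34 -0.05] g13.7/28.4
L29 t15.44 [510.3   -1.46 232.47] yaw75.50 F [-0.8 -0.1 -3.1] M [ 0.04  0.31 -0.08] g13.5/28.4
L35 t15.79 [510.27  -1.46 238.53] yaw75.50 F [-0.8 -0.3 -2.5] M [ 0.05  0.24 -0.01] g13.6/28.4
L41 t16.14 [510.2   -1.47 244.51] yaw75.50 F [-0.3 -0.2 -2.2] M [ 0.02  0.22 -0.07] g13.6/28.4
L47 t16.49 [510.19  -1.47 250.52] yaw75.50 F [-0.4  0.7 -2.6
[... 299 characters left out ...]
02 -0.05] g13.9/28.3
L68 t18.38 [510.03  -1.45 271.  ] yaw75.50 F [ 0.1 -0.3 -4.6] M [ 0.02 -0.18 -0.05] g13.7/28.0
L72 t19.51 [510.13  -1.44 275.1 ] yaw75.50 F [ 0.  -0.6 -4.1] M [-0.05  0.   -0.06] g13.6/28.1
L76 t20.64 [510.15  -1.51 279.1 ] yaw75.50 F [ 0.3  0.2 -4.1] M [ 0.03  0.06 -0.03] g13.9/28.1
L80 t21.77 [510.2   -1.49 283.13] yaw75.50 F [ 0.1 -0.2 -4.8] M [ 0.04  0.08 -0.02] g13.9/28.1
L84 t22.91 [510.22  -1.51 287.13] yaw75.50 F [-0.2  0.3 -4.5] M [ 0.06  0.12 -0.05] g13.9/28.1
stop? L86 b-2.8 t23.48 [510.04  -1.41 288.31] yaw75.50 F [ 1.3 -0.3 -9.4] M [-0.03 -0.17  0.01] g13.7/27.4
end t23.81 [510.    -1.44 288.45] yaw75.50 F [  1.    0.  -11.1] M [-0.02 -0.25 -0.04] g14.0/27.3
```

```bash
python3 - <<'E'
from h import *
*p,yaw=np.load("p.npy");p=np.array(p);p[2]=203+84.7
p,o,F,M=step(p,yaw);show("back",o,F,M)
while yaw>28:
    yaw=max(yaw-3,28);p,o,F,M=step(p,yaw);show("tw",o,F,M)
    p[2]=np.clip(p[2]+np.clip(.06*(-4.5-F[2]) if abs(F[2]+4.5)>3 else 0,-.4,.4)*-1,286.2,288.5)
np.save("p.npy",[*p,yaw]);print(p)
E
```

```text
back t24.11 [510.18  -1.48 287.92] yaw75.50 F [-0.1  0.1 -8.2] M [ 0.06  0.03 -0.03] g13.8/27.7
tw t24.41 [510.3   -1.48 287.92] yaw72.56 F [-0.6  0.  -7.4] M [ 0.05  0.12 -0.06] g14.0/27.8
tw t24.71 [510.36  -1.49 287.9 ] yaw69.59 F [ 0.4  0.3 -7. ] M [ 0.05  0.09 -0.04] g13.1/27.8
tw t25.01 [510.45  -1.52 287.93] yaw66.59 F [ 0.1 -0.4 -6.7] M [ 0.04  0.09 -0.09] g13.6/27.9
tw t25.31 [510.51  -1.54 287.92] yaw63.60 F [ 0.2 -0.1 -6.3] M [ 0.04  0.03 -0.04] g13.8/27.9
tw t25.61 [510.57  -1.56 287.92] yaw60.59 F [ 0.9 -0.6 -6.1] M [-0.   -0.05 -0.06] g13.5/28.0
tw t25.91 [510.61  -1.59 287.89] yaw57.60 F [ 0.9 -0.4 -6.2] M [-0.04 -0.08 -0.06] g13.5/28.0
tw t26.21 [510.65  -1.64 287.86] yaw54.60 F [ 1.4 -1.  -6.3] M [-0.07 -0.12 -0.03] g13.6/28.0
tw t26.51 [510.72  -1.69 287.8 ] yaw51.60 F [ 1.5 -0.3 -5.8] M [-0.05 -0.15 -0.04] g13.6/28.1
tw t26.81 [510.81  -1.74 287.8 ] yaw48.60 F [ 1.5 -0.6 -5.7] M [-0.07 -0.16 -0.02] g13.9/28.1
tw t27.11 [510.9  -1.8 287.8] yaw45.60 F [ 1.5 -0.2 -5.5] M [-0.1  -0.2  -0.06] g14.0/28.1
tw t27.41 [510.99  -1.83 287.76] yaw42.59 F [ 0.9 -1.2 -5.5] M [-0.16 -0.24 -0.05] g13.5/28.1
tw t27.71 [511.07  -1.88 287.79] yaw39.60 F [ 1.5 -1.5 -5.3] M [-0.19 -0.19 -0.05] g13.6/28.1
tw t28.01 [511.15  -1.98 287.74] yaw36.60 F [ 1.2 -0.8 -5.3] M [-0.15 -0.16 -0.03] g13.6/28.1
tw t28.31 [511.2   -2.02 287.7 ] yaw33.60 F [ 1.1 -0.7 -6.1] M [-0.18 -0.18 -0.06] g13.5/28.1
tw t28.61 [511.31  -2.1  287.7 ] yaw30.60 F [ 1.1 -1.4 -5.7] M [-0.19 -0.19 -0.07] g13.9/28.1
tw t28.91 [511.38  -2.18 287.69] yaw28.09 F [ 1.  -0.8 -5.7] M [-0.18 -0.14 -0.05] g13.6/28.1
[511.49173866  -2.23026378 287.7       ]
```

```bash
python3 - <<'E'
from h import *
*p,yaw=np.load("p.npy");p=np.array(p);yaw=26.5
p,o,F,M=step(p,yaw);show("tw",o,F,M)
for i in range(9):
    p[2]-=.6;p,o,F,M=step(p,yaw,speed=30,n=4);show("low",o,F,M)
    if F[2]>1.0:break
np.save("p.npy",[*p,yaw])
E
```

```text
tw t29.21 [511.42  -2.23 287.69] yaw26.55 F [ 0.7 -1.3 -5.5] M [-0.2  -0.09  0.  ] g13.7/28.2
low t29.52 [511.51  -2.28 287.21] yaw26.52 F [ 0.2 -1.1 -4.5] M [-0.13 -0.    0.05] g13.6/28.3
low t29.84 [511.6   -2.36 286.76] yaw26.51 F [-0.5 -0.4 -2.6] M [-0.07  0.11  0.02] g13.5/28.5
low t30.16 [511.56  -2.37 285.94] yaw26.50 F [ 0.2 -0.2 -3. ] M [-0.04  0.05  0.03] g13.8/28.5
low t30.48 [511.55  -2.43 285.22] yaw26.50 F [-0.1 -0.7 -3.6] M [-0.01  0.04  0.06] g13.6/28.5
low t30.79 [511.52  -2.46 284.59] yaw26.50 F [ 0.1 -0.3 -3.2] M [0.05 0.02 0.01] g13.5/28.5
low t31.11 [511.53  -2.47 284.09] yaw26.50 F [-0.8  0.3 -3.1] M [0.09 0.04 0.02] g13.5/28.6
low t31.43 [511.61  -2.5  283.98] yaw26.50 F [-1.2 -0.1 -0.2] M [0.13 0.19 0.04] g13.6/28.9
low t31.74 [511.68  -2.54 283.89] yaw26.50 F [-2.  -0.1  4.2] M [0.22 0.47 0.03] g13.7/29.5
```

Resting on the lock. I will ease up a little, release slowly, retreat and look.

```bash
python3 - <<'E'
from h import *
*p,yaw=np.load("p.npy");p=np.array(p)
p[2]+=.5;p,o,F,M=step(p,yaw);show("ease",o,F,M)
grip(18);show("18",*rd());grip(40);grip(85);wait(.1)
move_l([p[0],p[1],390],speed=120);wait(.3);show("up",*rd())
im=get_image("scene");a=cv2.resize(im[100:280,240:400,::-1],None,fx=3,fy=3,interpolation=2)
t=get_image("wrist");print(get_obs()["t"],[(d["score"],d["extent"]) for d in spot_in("mast","wrist")])
b=cv2.resize(t[:,:,::-1],(480,300));c=np.zeros((540,960,3),np.uint8);c[:,:480]=a;c[:300,480:]=b
cv2.imwrite("pics/end.png",cv2.resize(c,(800,450)))
E
```

```text
ease t32.04 [511.58  -2.56 283.91] yaw26.50 F [-1.4  0.6  4.9] M [0.22 0.3  0.06] g13.6/29.5
18 t32.33 [511.    -2.62 282.57] yaw26.50 F [ 0.4 -0.2 -0.3] M [-0.   -0.   -0.02] g18.4/0.0
up t34.70 [510.95  -2.45 389.5 ] yaw26.50 F [-0.   0.1  0.3] M [ 0.01 -0.01  0.  ] g85.0/0.0
34.8167 [(0.71, [323.3, 208.3, 58.8, 89.6])]
```

View pics/end.png

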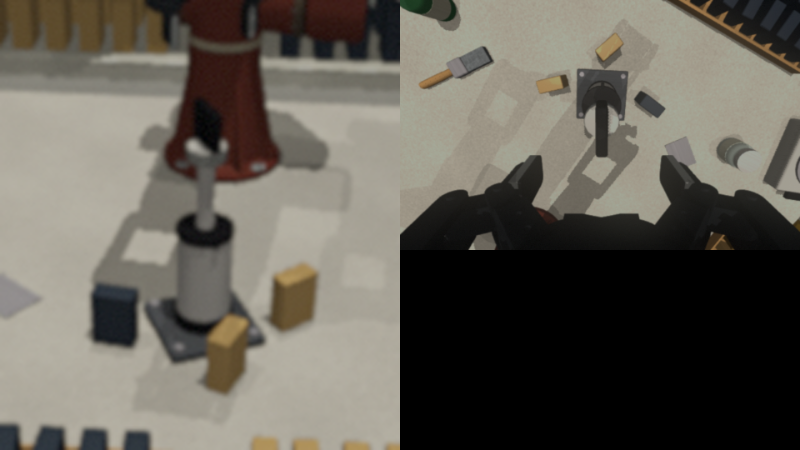

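The mast stands extended (wing at about (205,120) in the left panel, sleeve top at (205,228)), with the wing lined up with the stand. The bars have not moved and the gripper is clear.

```bash
python3 -c "
from station import *
print(sign_off())"
```

```text
the job is handed in; nothing more can be done
None
```

I unlocked the mast, drew it up to its end stop (about 84 mm of lift), locked it at full length and released it; the job is handed in, with side forces under 4 N, about 6 N on the stop and the bars left in place.

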